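Free a stuck tuning slide from its holding block

ROBOT

A 7-joint arm with a two-finger parallel gripper is mounted at the origin on the work surface. World frame = base frame: x ahead of the robot, y to its left, z up, the work surface at z = 0. Lengths are in m, angles in degrees, forces in N, time in s.
With the tool pointing down it reaches from about 0.4 to 0.85 m from the base axis. Payload 4.5 kg.
Tool frame: the origin (TCP) lies on the centre line of the jaws, within the pads' length; the fingertips stand 8 mm ahead of it and the grasp point (between the pads) lies 11 mm behind it; z points along the fingers, y is the line along which they close (so a half turn about z gives the same grasp; the last joint's range is limited). The gripper opens to 85 mm and grips with 20 to 120 N. Pads are 22 mm wide; open, the fingers measure 114 mm over their backs; the gripper's body (76 mm by 85 mm) begins 54 mm behind the grasp point. The pads swing forward as they close: fully open they stand 13 mm farther back than shut.
Start: joints at [-66.245, 39.483, -11.15, 89.685, 9.013, 51.709, -12.324], TCP at [0.232, 0.58, 0.239] pointing down, gripper open.
Joint ranges: [-172.22, 172.22], [-26.19, 119.32], [-84.43, 86.54], [7.71, 146.69], [-57.33, 237.33], [2.42, 119.75], [-152.13, 152.13]. Speed limits (degrees/s): [147.25, 147.25, 180, 180, 180, 180, 180].

INTERFACE

Orientations are given as [roll, pitch, yaw] about the fixed x, y, z axes, in that order (R = Rz(yaw) Ry(pitch) Rx(roll)).
In Python, from station import manip, cams, finish_job gives the robot as it stands.
- The arm moves only by the shell command python3 -m inch 'ROWS'. ROWS is JSON, a list that holds one entry, the list of rows, each a list of 5 numbers: the shift along the tool's x, y, z in mm, then the turn about the tool's z in rad, then the closure, from 0 (fully open) to 1 (shut). In form: [[[tx, ty, tz, roll, hand], ...]]. A call has 1 to 12 rows; each row shifts and turns the commanded pose from where the row before left it, along the tool's axes as they then stand; what a row does not reach is not made up. A row lasts 1/8 s, in which the tool goes at most 62.5 mm and 10.7 degrees, less where a joint would pass 70% of its speed; a pose out of reach is approached as far as the arm can. A call is refused whole if a number of a shift passes 62.5 or a number of a turn 0.188, either way. A call with a gripper value outside its range is refused whole. The fingers move at their own pace and stop on an object; the grip force is fixed at half the most. Time passes only in rows, so rows that do not move let the fingers close. It gives the time, the measured TCP pose, the force, the opening and the grip force at its end, in the units of the state.
- manip.sense(): the state, without advancing time (a new reading comes with each control period).
- cams.grab_frame(name): name is "scene" or "top" or "wrist"; returns a dict with "pixels" (384x512x3 uint8, red, green, blue), "range_z" (384x512 float32, m along the optical axis (not along the pixel's ray), 0 where there is no reading), "fov_y" (degrees; the focal length in pixels is half the picture's height over the tangent of half this angle, whatever the lens; pixels are square), "cx", "cy" (the principal point, pixels), "rvec" (rotation vector, rad) and "tvec" (3), from world to camera coordinates, as OpenCV has them; the wrist camera has in their place "hand_eye" (4x4, takes a point from camera to tool coordinates, whose origin is the TCP and whose axes are the flange's). Camera axes: x right, y down, z forward; pixel columns grow to the right and rows downward; lengths in m; the calibration is good to about 2 mm. A picture is of the moment at which its call begins: read the wrist's pose just before it.
- finish_job(): hands the job in; it is judged then, once.
The state is a dict: "time_s": time; "qpos": joint angles; "qvel": joint speeds; "joint_torque": joint torques, N m; "eef_pos": TCP position; "ee_rot": TCP orientation; "wrist_force": force on the tool from outside, world axes, zero at the start; "moment": the same for the moment, N m; "grip_width": finger opening in m; "grip_force": force on a finger pad.
Only numpy, scipy, OpenCV 4.12 (cv2) and the standard library are available. Lean on these libraries where they do the work, as an engineer would, in place of code of your own. Each camera call takes 0.05 s, during which the arm holds its last target. There are 200 camera calls.

TASK

Turn the black lock dial to the green dot, then take hold of the stuck brass tuning slide and rock it from side to side, both ways, until it walks out of the blue holding block; a straight pull would lift the block, which must stay down on its baseplate. Finish while holding the slide upright and still, with both feet just clear (a centimetre or two) above its sockets; leave the dial at green and do not knock the other things about.

Things in the scene. Friction and masses are not known exactly. Their poses are not given: they have to be found in the camera images.
- plate: Fixed dark steel baseplate, 130 (x) by 310 (y) by 10 mm, origin centred on its underside on the bench. On it sits the blue holding block, 90 by 270 by 50 mm, its flat top 60 mm above the bench. In this frame the slide stands at x 0, y -55 mm and the black dial at x 0, y +62 mm. Its place and its yaw (within 0.4 rad) vary.
- block (a joint): How far (m) the blue holding block is lifted off the baseplate; 0 = sitting down as it should. It only sits over dowels and weighs about 2.5 kg with its fittings, so a net upward pull of about 25 N lifts it.
- dial (a joint): Black lock dial, rad, growing clockwise seen from above. Detents (about 0.1 N m to pass): 0 = green dot, free, white pointer along the plate's -x; 0.65 = yellow; 1.3 = red; a stop just beyond either end. Starts at yellow or red, where a flat steel bolt stands over a lug on the slide; at green the bolt is drawn back 20 mm.
- dial_grip (a point): Point on the dial's vertical axis at the height to grip it, 94 mm above the bench. The grip bar is 42 mm long and 11 mm thick, from 72 to 102 mm above the bench, on a disc 42 mm wide; at dial 0 the bar lies along the plate's x and it turns with the dial.
- slide: Brass tuning slide, an upside-down U of 12 mm tube, 119 mm tall, 50 mm wide over its two legs (along its y), about 0.2 kg, standing in the block with its y along the plate's y. Origin midway between the feet, z up to the bow. The feet start 28 mm above the bench, 32 mm below the block's top. Lugs stick 13 mm out of the legs' outsides 38 to 42 mm above the feet.
- slide_grip (a point): Point midway between the slide's legs, 82 mm above its feet: grip here from outside across both legs, fingers closing along y, 50 mm wide; the legs are straight and clear of the lugs and bolt from 60 to 94 mm above the feet. The round bow on top can also be pinched (12 mm).
- socket (a point): Point in the block's top face midway between the slide's sockets, axes as the plate's. From 8 to 26 mm below it a cork-faced spring jaw presses on the outside of each leg and holds it with about 20 N against lifting. The slide can tilt about 0.15 rad either way along y: one leg climbs while the other stays, so rocking while easing up a few mm per swing walks it out.
- foot_a (a point): Centre of the end of the slide's leg on its -y side (away from the dial). The jaws hold until the feet have risen 24 mm; the feet leave the sockets at 32 mm.
- bow (a point): Top of the slide's bow, midway between its legs, 119 mm above the feet.
- foot_b (a point): Centre of the end of the slide's leg on its +y side (towards the dial).
Things that resemble listed ones, but are neither listed nor needed, are in the scene too. There is more than one size of the slide; the one meant has the size given above.

How it is judged:
By the outcome, as a careful person would: the job done as asked, in the order asked, and still so for the second after the job is handed in, while the arm keeps its last pose, push and grip.
It also fails if it takes over 64 s, if anything falls off the work surface, if the arm or the gripper's body presses on something with over 40 N, if the wrist force passes 120 N, or if a joint passes its speed limit or range.

## Working session

There is one attempt and no reset: what is moved stays moved. The work goes in short steps, Python scripts to look and compute and a shell command to move; the robot and the scene stay as the last step left them, time stands still between calls to the robot, and variables do not carry over. Pictures are saved under pics/ and viewed, at most 10 in all, crops included, and the job is handed in when it is done.

```bash
mkdir -p pics; cat > h.py <<'E'
import numpy as np, cv2
from station import manip, cams, finish_job
from scipy.spatial.transform import Rotation as Ro
def grab(n):
    s=manip.sense(); f=cams.grab_frame(n); p=f['pixels']; h=p.shape[0]
    F=h/2/np.tan(np.radians(f['fov_y'])/2); 
    if 'rvec' in f:
        R=cv2.Rodrigues(np.array(f['rvec'],float))[0]; t=np.array(f['tvec'],float).ravel(); Rw=R.T; o=-R.T@t
    else:
        H=np.array(f['hand_eye']); Rt=Ro.from_euler('xyz',s['ee_rot'],degrees=True).as_matrix()
        Rw=Rt@H[:3,:3]; o=Rt@H[:3,3]+np.array(s['eef_pos'])
    v,u=np.mgrid[:h,:p.shape[1]]
    d=np.stack([(u-f['cx'])/F,(v-f['cy'])/F,np.ones_like(u,float)],-1)
    X=(d*f['range_z'][...,None])@Rw.T+o
    rays=d@Rw.T
    return dict(p=p,X=X,o=o,rays=rays,ok=f['range_z']>0)
def onplane(g,u,v,z):
    r=g['rays'][int(round(v)),int(round(u))]; return g['o']+r*(z-g['o'][2])/r[2]
def save(n,p,s=1): cv2.imwrite('pics/'+n,cv2.resize(cv2.cvtColor(p,cv2.COLOR_RGB2BGR),None,fx=s,fy=s,interpolation=cv2.INTER_CUBIC))
E
python3 - <<'E'
from h import *
a=grab('scene');b=grab('top')
im=np.vstack([a['p'],b['p']]); 
save('a.png',a['p'],1.5);save('b.png',b['p'],1.5); print(manip.sense())
E
```

```text
{'time_s': 0.1, 'qpos': array([-66.24449663,  39.52844071, -11.14509209,  89.73777739,
         9.01292098,  51.70957701, -12.32599858]), 'qvel': array([-0.00576048, -0.08965932,  0.02894814, -0.09372459,  0.08797981,
       -0.01226961,  0.00294612]), 'joint_torque': array([-2.57476371e-03, -5.40601015e+01, -1.27075251e+00, -1.58984327e+01,
        9.53549315e-03,  4.44225676e-03,  9.88650442e-06]), 'eef_pos': array([0.23213101, 0.57969153, 0.23856879]), 'ee_rot': array([-1.79906322e+02,  7.11247199e-03,  1.58183768e+02]), 'wrist_force': array([-0.02468297, -0.38581613,  0.45044031]), 'moment': array([-0.01225143, -0.01503079, -0.00055957]), 'grip_force': 0.0, 'grip_width': 0.08539603065265448}
```

View pics/a.png

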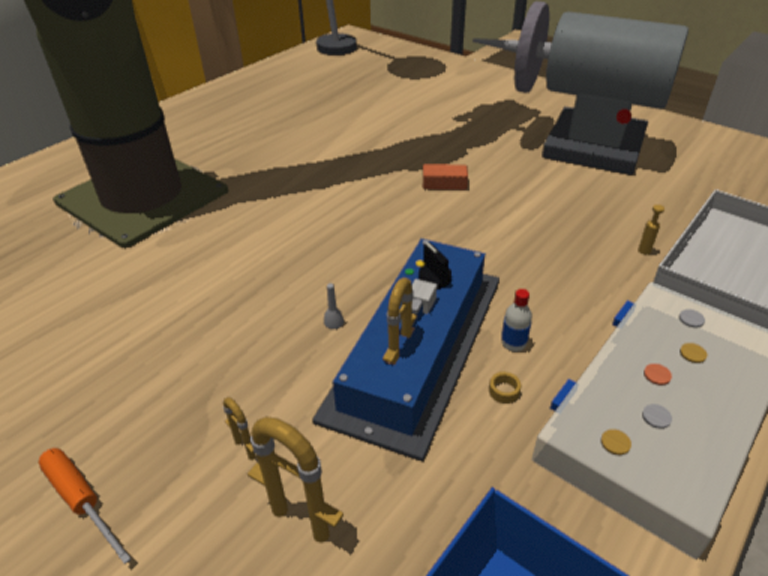

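View pics/b.png

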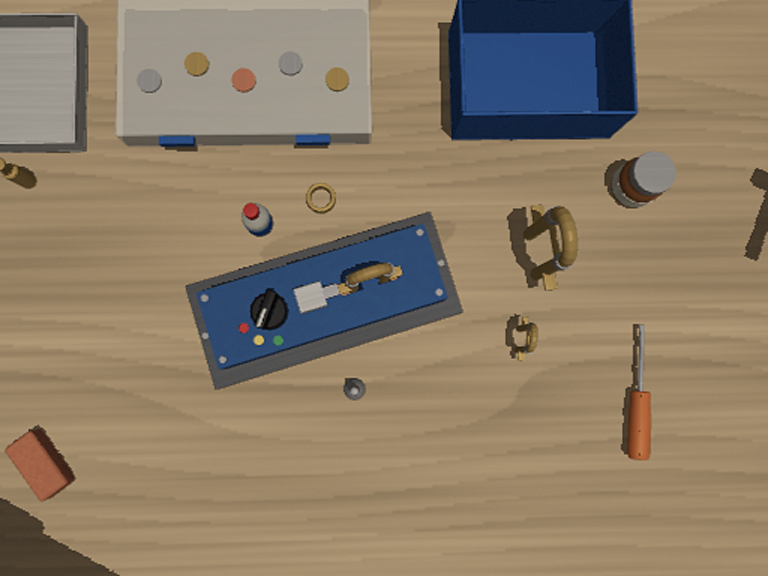

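The scene picture (a) shows the blue block at the centre, with the slide standing in it at about (400,320) and the dial at (433,262). In the top picture (b) the slide is at (372,273), the dial at (268,310), and the green, yellow and red dots at (278,341), (259,340) and (244,328). The white pointer faces yellow.

There are three slide candidates in b: (372,273) standing in the block, a large one lying at (555,245), and a small one at (525,338). Only the first stands in the block at about the given size. I'll measure it and check it in one crop.

```bash
python3 - <<'E'
from h import *
g=grab('top');X=g['X'];hsv=cv2.cvtColor(g['p'],cv2.COLOR_RGB2HSV)
z=X[...,2]; blue=(hsv[...,0]>100)&(hsv[...,0]<130)&(hsv[...,1]>120)&(abs(z-.06)<.008)
n,l,s,c=cv2.connectedComponentsWithStats(blue.astype(np.uint8)); print(s[:5])
# component around block
best=l==[i for i in range(1,n) if s[i,4]>500 and 150<c[i,0]<300 and c[i,1]>120][0]
r=cv2.minAreaRect((X[best][:,:2]*1000).astype(np.float32)); print('block',r,'z',np.median(z[best]))
print('box',cv2.boxPoints(r))
cen=np.array(r[0])/1000
print('px up dir',X[180,250],X[180,300],X[100,250])
# steel plate
near=np.hypot(X[...,0]-cen[0],X[...,1]-cen[1])<.18
pl=near&(z>.005)&(z<.015); print('plate',cv2.minAreaRect((X[pl][:,:2]*1000).astype(np.float32)))
dk=near&(hsv[...,2]<60)&(z>.09); print('bar',dk.sum(),cv2.minAreaRect((X[dk][:,:2]*1000).astype(np.float32)),np.percentile(z[dk],[5,95]))
br=near&(z>.11); print('bow',br.sum(),cv2.minAreaRect((X[br][:,:2]*1000).astype(np.float32)),z[br].max())
for u,v in[(278,341),(259,340),(244,328)]: print(onplane(g,u/1.5,v/1.5,.06))
for n_,(u,v) in dict(inblock=(372,273),big=(555,245),small=(525,338)).items():
  w=X[int(v/1.5)-30:int(v/1.5)+30,int(u/1.5)-30:int(u/1.5)+30,2]; print(n_,w.max())
save('c.png',g['p'][140:260,120:310],4)
E
```

```text
[[     0      0    512    384 188703]
 [   308      4    111     70    707]
 [   303      8    116     77    451]
 [   131    149    167     97   6747]]
block ((561.3634033203125, 10.21636962890625), (90.36911010742188, 269.36474609375), 16.279022216796875) z 0.0595751937073592
box [[ 480.23685  126.83313]
 [ 555.7439  -131.73224]
 [ 642.49    -106.40039]
 [ 566.9829   152.16498]]
px up dir [ 0.57771911 -0.04765629  0.14590022] [ 0.5947648  -0.14413048 -0.0019524 ] [ 7.45634228e-01 -5.47625704e-02  7.07847810e-04]
plate ((559.2971801757812, 8.384429931640625), (253.58453369140625, 331.87774658203125), 41.97023391723633)
bar 189 ((554.6338500976562, 13.6702880859375), (114.90912628173828, 100.93618774414062), 73.41263580322266) [0.09360575 0.84916317]
bow 1067 ((546.5059204101562, -29.036399841308594), (42.89273452758789, 104.92952728271484), 65.69308471679688) 0.8491631720796741
[0.51061154 0.06057135 0.06      ]
[0.51098245 0.08064006 0.06      ]
[0.52471199 0.09730879 0.06      ]
inblock 0.8491631720796741
big 0.8491631720796741
small 0.8491631720796741
```

View pics/c.png

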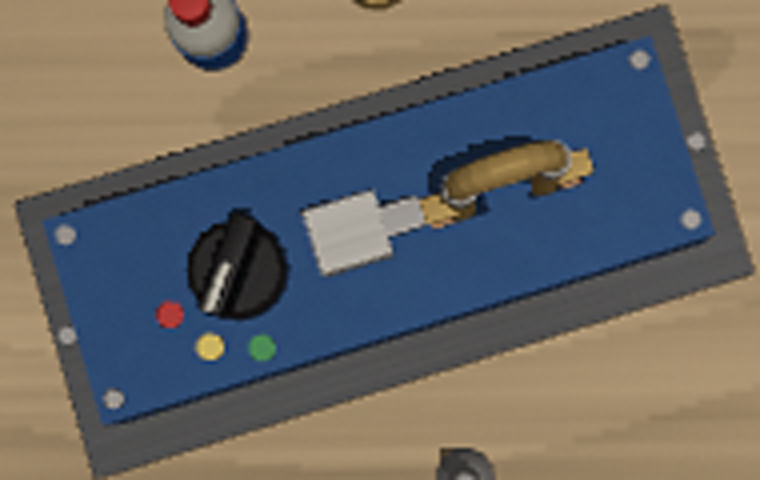

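The crop confirms the target. The slide's dial-side lug is under the steel bolt, the two look-alikes lie off the block, and the dial is at yellow. Next I'll move above the dial.

```bash
python3 -m inch '[[[-40,-30,0,0,0],[-40,-30,0,0,0],[-40,-30,0,0,0],[-40,-30,0,0,0],[-40,-30,0,0,0],[-40,-30,0,0,0],[-40,-30,0,0,0],[-40,-30,0,0,0],[-40,-30,0,0,0],[-40,-30,0,0,0],[-40,-30,0,0,0],[-39,-27.5,0,0,0]]]'
cat >> h.py <<'E'
def rel(x,y):  # tool-axis shift (mm) from measured TCP to world x,y (mm)
    s=manip.sense(); a=np.radians(s['ee_rot'][2]); d=np.array([x,y])-np.array(s['eef_pos'][:2])*1000
    return d@[np.cos(a),np.sin(a)], d@[np.sin(a),-np.cos(a)]
C=np.array([561.4,10.2]); YAW=np.radians(16.28)
def pw(px,py): return C+px*np.array([np.cos(YAW),np.sin(YAW)])+py*np.array([-np.sin(YAW),np.cos(YAW)])
def toplate(X): d=X[...,:2]*1000-C; return d@[np.cos(YAW),np.sin(YAW)], d@[-np.sin(YAW),np.cos(YAW)]
E
python3 - <<'E'
from h import *
s=manip.sense(); print(s['time_s'],s['qpos'].round(1),rel(*pw(0,62)))
g=grab('wrist'); save('d.png',g['p'],1.2)
X=g['X'];px,py=toplate(X);z=X[...,2]*1000;ok=g['ok']
blk=(cv2.cvtColor(g['p'],cv2.COLOR_RGB2HSV)[...,2]<70)
for nm,m in dict(bar=ok&(abs(px)<35)&(abs(py-62)<35)&(z>85)&(z<115),hous=ok&(abs(px)<25)&(py>0)&(py<35)&(z>64),bow=ok&(abs(px)<30)&(abs(py+55)<40)&(z>130)&(z<160)).items():
  if m.sum()>5: print(nm,m.sum(),cv2.minAreaRect(np.stack([px[m],py[m]],1).astype(np.float32)),np.percentile(z[m],[5,50,95]))
E
```

```text
time_s: 1.65
eef_pos: [0.5447, 0.0686, 0.2391]
ee_rot: [-180.0, -0.0, 158.2]
wrist_force: [0.8, 0.4, -0.2]
grip_width: 0.0855
grip_force: 0.0
1.65 [ -2.7  34.1 -15.2 102.8  12.1  44.7  44.1] (np.float64(1.0360896726090536), np.float64(0.7997012392540919))
bar 546 ((0.19405746459960938, 62.61656951904297), (10.270584106445312, 41.33872604370117), 52.06453323364258) [ 98.26014886 101.63658396 103.12887998]
hous 1567 ((-5.3560895919799805, 17.38488006591797), (34.750946044921875, 39.29033660888672), 89.95378112792969) [ 75.29791282  82.64998485 306.87512349]
bow 140 ((2.359757900238037, -35.06712341308594), (7.74892520904541, 13.197317123413086), 61.986202239990234) [130.3195022  134.79546693 139.35221656]
```

View pics/d.png

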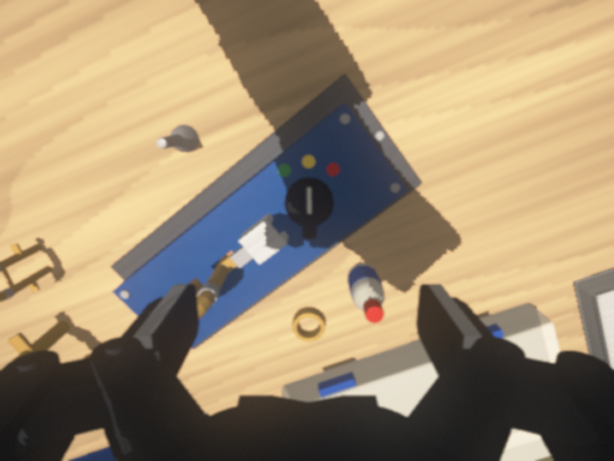

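In the wrist view the dial's centre is at (309,205) and the pointer faces the yellow dot at (309,162). The bar centre measures within 1 mm of what I predicted. The bolt housing is about 83 mm high, so I'll keep the fingertips above that.

```bash
python3 -m inch '[[[1,1,30,0.0,0.6],[0,0,30,0,0.6],[0,0,30,0,0.6],[0,0,25,0,0.6],[0,0,15,0,0.6],[0,0,10,0,0.6],[0,0,5,0,0.6],[0,0,0,0,0.6]]]'
python3 - <<'E'
from h import *
g=grab('top');X=g['X'];px,py=toplate(X);z=X[...,2]*1000
m=g['ok']&(abs(px)<25)&(py>-8)&(py<38)&(z>66)&(z<90)
print(m.sum(),np.percentile(px[m],[2,98]),np.percentile(py[m],[2,98]),np.percentile(z[m],[50,95]))
E
```

```text
time_s: 2.7
eef_pos: [0.5438, 0.0717, 0.0945]
ee_rot: [180.0, 0.0, 158.2]
wrist_force: [-0.6, -0.5, 0.5]
grip_width: 0.0339
grip_force: 0.0
338 [-13.53403814  12.8358421 ] [-6.70084642 27.07227077] [81.33874473 83.68321045]
```

```bash
python3 -m inch '[[[-0.5,-1,4,0,0.6],[0,0,0,0,1],[0,0,0,0,1],[0,0,0,0,1],[0,0,0,0,1],[0,0,0,0,1]]]'; python3 -m inch '[[[0,0,0,-0.13,1],[0,0,0,-0.13,1],[0,0,0,-0.13,1],[0,0,0,-0.13,1],[0,0,0,-0.13,1],[0,0,0,-0.02,1],[0,0,0,0,1],[0,0,0,0,1]]]'
python3 -c "
from h import *
print(manip.sense()['moment'],manip.sense()['qpos'].round(1))"
```

```text
time_s: 3.5
eef_pos: [0.5437, 0.0704, 0.0905]
ee_rot: [-180.0, 0.0, 158.2]
wrist_force: [-0.8, -0.9, 5.6]
grip_width: 0.0096
grip_force: 61.7
time_s: 4.5
eef_pos: [0.5436, 0.069, 0.0905]
ee_rot: [-179.9, -0.0, -163.5]
wrist_force: [-1.2, -2.6, 5.8]
grip_width: 0.0097
grip_force: 61.9
[-0.68141778  0.24411537  0.03065243] [ -0.5  47.7 -19.6 109.4  31.7  28.4  63.9]
```

```bash
python3 -m inch '[[[0,0,0,0,0.6],[0,0,0,0,0.6],[0,0,0,0,0.6],[0,0,-15,0,0.6],[0,0,-30,0,0.6],[0,0,-40,0,0.6],[0,0,-40,0,0],[0,0,0,0,0]]]'
python3 - <<'E'
from h import *
print(rel(*pw(0,-55)),manip.sense()['wrist_force'])
g=grab('wrist');save('e.png',g['p'],1.2)
X=g['X'];px,py=toplate(X);z=X[...,2]*1000;ok=g['ok']
for nm,m in dict(bar=ok&(abs(px)<35)&(abs(py-62)<35)&(z>88)&(z<110)).items():
  if m.sum()>5: print(nm,m.sum(),cv2.minAreaRect(np.stack([px[m],py[m]],1).astype(np.float32)),np.percentile(z[m],[5,50,95]))
E
```

```text
time_s: 5.5
eef_pos: [0.5457, 0.0714, 0.2192]
ee_rot: [-180.0, 0.4, -163.4]
wrist_force: [0.4, 0.1, 0.4]
grip_width: 0.0691
grip_force: 0.0
(np.float64(2.7196655287459426), np.float64(-118.1573883036584)) [0.4362681  0.14541598 0.37675678]
bar 629 ((0.4171295166015625, 62.084957122802734), (41.293052673339844, 10.332655906677246), 0.35233792662620544) [ 99.0899914  101.64257755 103.15294632]
```

View pics/e.png

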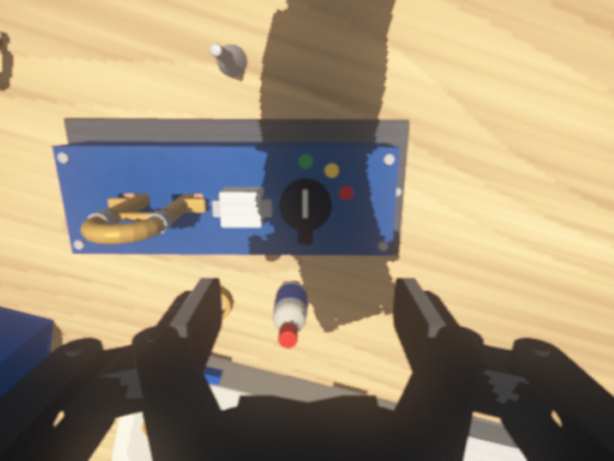

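The pointer is on green and the bolt is drawn back: the pointer is at (305,205), straight under the green dot at (306,161), and the bar angle is 0.35°. Next I'll go above the bow and turn a quarter turn to pinch it. That way the slide can tilt about the pinch axis.

```bash
python3 -m inch '[[[1,-39,0,0,0],[1,-39,0,0,0],[1,-40,0,0,0],[0,0,0,0.175,0],[0,0,0,0.175,0],[0,0,0,0.175,0],[0,0,0,0.175,0],[0,0,0,0.175,0],[0,0,0,0.175,0],[0,0,0,0.175,0],[0,0,0,0.175,0]]]';python3 -m inch '[[[0,0,0,0.175,0],[0,0,0,0,0],[0,0,0,0,0]]]'
python3 - <<'E'
from h import *
print(rel(*pw(0,-55)),manip.sense()['qpos'].round(1))
for n in('wrist','scene','top'):
  g=grab(n)
  X=g['X'];px,py=toplate(X);z=X[...,2]*1000;ok=g['ok']
  m=ok&(abs(px)<20)&(abs(py+55)<35)&(z>100)&(z<155)
  if m.sum()>5: print(n,m.sum(),cv2.minAreaRect(np.stack([px[m],py[m]],1).astype(np.float32)),np.percentile(z[m],[5,50,99]),np.percentile(px[m],[2,98]))
E
```

```text
time_s: 6.92
eef_pos: [0.5734, -0.0434, 0.2142]
ee_rot: [-179.9, -0.1, 116.0]
wrist_force: [0.6, -0.5, 0.5]
grip_width: 0.0855
grip_force: 0.0
time_s: 7.3
eef_pos: [0.574, -0.0433, 0.2148]
ee_rot: [-179.9, -0.0, 106.5]
wrist_force: [0.3, -0.4, -0.1]
grip_width: 0.0854
grip_force: 0.0
(np.float64(-0.1157785448724452), np.float64(2.952938508492561)) [  1.1  37.3  -2.3 100.2   2.1  42.6  14.2]
wrist 1124 ((0.3515620231628418, -52.75886535644531), (14.327902793884277, 49.70176696777344), 0.8616174459457397) [119.11001211 141.47109251 147.17838867] [-5.41805498  6.5132682 ]
scene 420 ((0.7255477905273438, -57.301788330078125), (12.908907890319824, 48.6191520690918), 0.051862575113773346) [104.42220381 127.98735465 149.72473057] [-5.0890964   6.56238363]
```

```bash
python3 -m inch '[[[0,3,30,0,0.3],[0,0,30,0,0.5],[0,0,20,0,0.6],[0,0,8,0,0.6],[0,0,0,0,0.6]]]'; python3 -m inch '[[[0,0,0,0,1],[0,0,0,0,1],[0,0,0,0,1],[0,0,0,0,1],[0,0,0,0,1]]]'
```

```text
time_s: 8.07
eef_pos: [0.5773, -0.0426, 0.1272]
ee_rot: [-180.0, -0.0, 106.3]
wrist_force: [-0.2, 1.2, -0.5]
grip_width: 0.0341
grip_force: 0.0
time_s: 8.7
eef_pos: [0.5782, -0.0426, 0.1283]
ee_rot: [179.9, 0.0, 106.3]
wrist_force: [-0.7, 0.3, 6.3]
grip_width: 0.0104
grip_force: 59.1
```

Holding the bow at 10.4 mm opening. First swing goes towards +y.

```bash
cat > m.py <<'E'
from h import *
s=manip.sense();a=YAW;f=np.array(s['wrist_force']);d=np.array(s['eef_pos'])*1000-[*pw(0,-55),0]
print('F along plate x,y,z',(f[:2]@[np.cos(a),np.sin(a)]).round(1),(f[:2]@[-np.sin(a),np.cos(a)]).round(1),f[2].round(1),'dy',(d[:2]@[-np.sin(a),np.cos(a)]).round(2),'z',d[2].round(2))
E
python3 -m inch '[[[2,0,0,0,1],[2,0,0,0,1],[0,0,0,0,1]]]'>/dev/null;python3 m.py
python3 -m inch '[[[2,0,-0.5,0,1],[2,0,-0.5,0,1],[0,0,0,0,1]]]'>/dev/null;python3 m.py
python3 -m inch '[[[2,0,-0.5,0,1],[2,0,-0.5,0,1],[0,0,0,0,1]]]'>/dev/null;python3 m.py
```

```text
F along plate x,y,z 0.2 -6.2 5.4 dy 0.72 z 128.36
F along plate x,y,z 2.3 -8.8 -0.8 dy 3.56 z 128.55
F along plate x,y,z 1.4 -11.2 -5.2 dy 5.96 z 129.13
```

```bash
cat > look.py <<'E'
from h import *
g=grab('scene');X=g['X'];px,py=toplate(X);z=X[...,2]*1000
hsv=cv2.cvtColor(g['p'],cv2.COLOR_RGB2HSV)
br=g['ok']&(abs(px)<14)&(abs(py+55)<45)&(hsv[...,0]>10)&(hsv[...,0]<32)&(hsv[...,1]>90)&(z>62)&(z<175)
P=np.stack([px[br],py[br],z[br]],1)
bl=g['ok']&(abs(px)<42)&(abs(py)<130)&(hsv[...,0]>100)&(hsv[...,0]<130)&(hsv[...,1]>120)&(abs(z-60)<12)
a,b=(g['ok']&bl&(py<-85)),(g['ok']&bl&(py>90))
print('block top z',np.median(z[bl]).round(2),'ends',np.median(z[a]).round(2),a.sum(),np.median(z[b]).round(2),b.sum(),'slide n',len(P),'ztop',np.percentile(P[:,2],99).round(1))
# y extents per height band
lo=None
for h in range(64,170,8):
    q=P[(P[:,2]>=h)&(P[:,2]<h+8)]
    if len(q)>5: print(h+4,len(q),np.percentile(q[:,1],[3,97]).round(1))
import sys
if len(sys.argv)>1:
    v,u=np.where(br);save(sys.argv[1],g['p'][max(0,v.min()-50):v.max()+40,max(0,u.min()-60):u.max()+70],4)
E
python3 -m inch '[[[3,0,-0.7,0,1],[3,0,-0.7,0,1],[0,0,0,0,1]]]'>/dev/null;python3 m.py
python3 -m inch '[[[3,0,-0.7,0,1],[3,0,-0.7,0,1],[0,0,0,0,1]]]'>/dev/null;python3 m.py
python3 look.py f.png
```

```text
F along plate x,y,z 0.9 -15.3 -10.4 dy 9.83 z 129.85
F along plate x,y,z 0.9 -20.1 -14.2 dy 13.87 z 130.69
block top z 63.14 ends 63.05 1079 63.4 228 slide n 530 ztop 160.9
68 44 [-74.6 -13.7]
76 82 [-86.8 -19.9]
84 52 [-86.8 -31.1]
92 52 [-72.5 -29.8]
100 43 [-71.7 -25.8]
108 59 [-70.8 -26.3]
116 14 [-70.6 -43. ]
132 28 [-68.1 -62.6]
140 52 [-66.4 -56.4]
148 75 [-60.6 -38.4]
156 10 [-51.2 -31.8]
```

View pics/f.png

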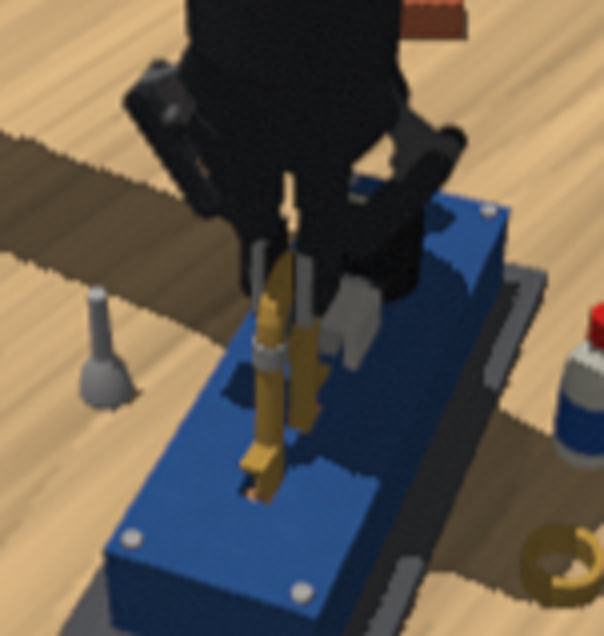

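The crop shows the slide tilted towards the dial, with its near lug at (258,460) risen above the block and its foot still in the socket. The measured tilt is about 0.11 rad. I'll swing the other way now, easing up.

```bash

python3 -m inch '[[[-4,0,0,0,1],[-4,0,0,0,1],[-4,0,0,0,1],[0,0,0,0,1]]]'>/dev/null;python3 m.py
python3 -m inch '[[[-4,0,-0.5,0,1],[-4,0,-0.5,0,1],[-4,0,-0.5,0,1],[0,0,0,0,1]]]'>/dev/null;python3 m.py
python3 -m inch '[[[-4,0,-0.5,0,1],[-4,0,-0.5,0,1],[-4,0,-0.5,0,1],[0,0,0,0,1]]]'>/dev/null;python3 m.py
python3 look.py
```

```text
F along plate x,y,z 0.2 -4.9 -12.0 dy 11.37 z 130.97
F along plate x,y,z -1.7 4.0 -14.8 dy 1.92 z 133.07
F along plate x,y,z -0.3 9.3 -9.7 dy -7.58 z 135.12
block top z 63.15 ends 63.03 1063 63.45 215 slide n 504 ztop 163.6
68 30 [-82.3 -41.4]
76 86 [-96.8 -36.9]
84 60 [-84.8 -25.1]
92 44 [-84.9 -41.8]
100 42 [-84.9 -42.4]
108 35 [-85.8 -42.2]
116 25 [-85.6 -56.1]
132 26 [-86.7 -79. ]
140 37 [-86.  -76.3]
148 59 [-82.7 -71.9]
156 46 [-75.  -56.6]
164 6 [-73.8 -52.3]
```

```bash

python3 -m inch '[[[-4,0,-0.7,0,1],[-4,0,-0.7,0,1],[-2,0,-0.5,0,1],[0,0,0,0,1]]]'>/dev/null;python3 m.py
python3 -m inch '[[[4,0,0,0,1],[4,0,0,0,1],[4,0,0,0,1],[0,0,0,0,1]]]'>/dev/null;python3 m.py
python3 -m inch '[[[4,0,-0.7,0,1],[4,0,-0.7,0,1],[4,0,-0.7,0,1],[0,0,0,0,1]]]'>/dev/null;python3 m.py
python3 -m inch '[[[4,0,-0.7,0,1],[4,0,-0.7,0,1],[4,0,-0.7,0,1],[0,0,0,0,1]]]'>/dev/null;python3 m.py
python3 look.py
```

```text
F along plate x,y,z -0.3 13.7 -12.0 dy -14.88 z 136.44
F along plate x,y,z -0.4 1.7 -14.3 dy -10.52 z 137.08
F along plate x,y,z 0.2 -4.6 -18.0 dy 0.03 z 139.3
F along plate x,y,z 0.4 -7.3 -15.6 dy 10.67 z 141.79
block top z 63.16 ends 63.03 1075 63.39 220 slide n 580 ztop 167.5
68 49 [-75.4 -32.5]
76 32 [-73.6 -30.7]
84 73 [-86.8 -16.5]
92 64 [-85.7 -31. ]
100 54 [-73.1 -30.1]
108 49 [-73.1 -29.2]
116 52 [-72.  -28.5]
124 17 [-71.9 -44.2]
140 32 [-70.  -53.5]
148 42 [-68.7 -59.9]
156 63 [-64.4 -48.3]
164 34 [-55.  -32.8]
172 6 [-53.8 -31.8]
```

The slide is walking out: it has risen about 13 mm and the block is unmoved. I'll keep rocking with slightly less pull.

```bash

python3 -m inch '[[[3,0,-0.3,0,1],[0,0,0,0,1]]]'>/dev/null;python3 m.py
python3 -m inch '[[[-4,0,0,0,1],[-4,0,0,0,1],[-4,0,0,0,1],[0,0,0,0,1]]]'>/dev/null;python3 m.py
python3 -m inch '[[[-4,0,-0.6,0,1],[-4,0,-0.6,0,1],[-4,0,-0.6,0,1],[0,0,0,0,1]]]'>/dev/null;python3 m.py
python3 -m inch '[[[-4,0,-0.6,0,1],[-4,0,-0.6,0,1],[-3,0,-0.6,0,1],[0,0,0,0,1]]]'>/dev/null;python3 m.py
python3 look.py
```

```text
F along plate x,y,z -0.1 -8.2 -15.9 dy 12.98 z 142.14
F along plate x,y,z -0.6 3.1 -1.7 dy 6.5 z 142.43
F along plate x,y,z -0.1 7.7 0.9 dy -3.28 z 144.34
F along plate x,y,z 0.7 7.6 0.6 dy -13.9 z 146.1
block top z 63.13 ends 63.03 1075 63.33 228 slide n 539 ztop 167.4
68 33 [-83.9 -41.2]
76 29 [-82.8 -41.1]
84 80 [-98.9 -43.7]
92 69 [-89.9 -26.6]
100 47 [-87.6 -43.6]
108 41 [-88.  -44.5]
116 34 [-88.2 -44.3]
124 23 [-88.9 -55.1]
140 22 [-91.5 -82.7]
148 38 [-90.6 -83.9]
156 51 [-89.  -78.2]
164 59 [-81.4 -60.6]
```

```bash
python3 look.py g.png|head -1; python3 -c "
from h import *
s=manip.sense();print(s['grip_width'],s['grip_force'],s['time_s'])"
```

```text
block top z 63.1 ends 63.02 1074 63.4 233 slide n 543 ztop 168.4
0.010636859980824613 61.060352884233 16.075
```

View pics/g.png

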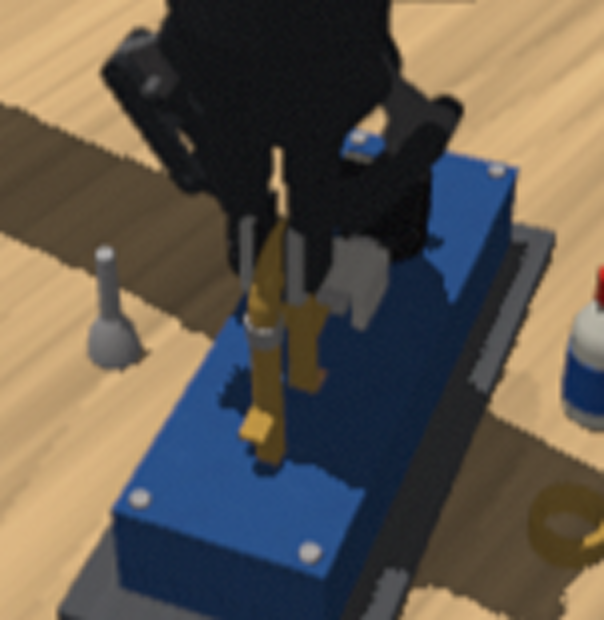

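The bow is still held. The near lug at (257,425) and the far leg have both risen clear of the block's top. I'll continue.

```bash

python3 -m inch '[[[4,0,-0.5,0,1],[4,0,-0.5,0,1],[4,0,-0.5,0,1],[0,0,0,0,1]]]'>/dev/null;python3 m.py
python3 -m inch '[[[4,0,-0.7,0,1],[4,0,-0.7,0,1],[4,0,-0.7,0,1],[0,0,0,0,1]]]'>/dev/null;python3 m.py
python3 -m inch '[[[4,0,-0.7,0,1],[4,0,-0.7,0,1],[4,0,-0.7,0,1],[0,0,0,0,1]]]'>/dev/null;python3 m.py
python3 look.py
```

```text
F along plate x,y,z 1.6 -3.1 -8.6 dy -7.7 z 146.65
F along plate x,y,z 0.5 -5.4 -6.7 dy 2.95 z 149.16
F along plate x,y,z 0.0 -2.7 -1.5 dy 17.57 z 151.43
block top z 63.14 ends 62.98 1063 63.45 238 slide n 713 ztop 172.1
68 56 [-81.  -36.1]
76 55 [-79.8 -37.5]
84 53 [-78.1 -34.1]
92 52 [-75.7 -16. ]
100 91 [-87.8 -32.7]
108 58 [-74.5 -30.2]
116 57 [-73.1 -29. ]
124 53 [-71.2 -27.2]
132 52 [-69.6 -28.1]
140 8 [-68.7 -65.1]
148 8 [-65.4 -60.6]
156 37 [-64.5 -55.7]
164 64 [-62.8 -47.2]
172 57 [-55.3 -28. ]
```

```bash

python3 -m inch '[[[-4,0,-0.5,0,1],[-4,0,-0.5,0,1],[-4,0,-0.5,0,1],[0,0,0,0,1]]]'>/dev/null;python3 m.py
python3 -m inch '[[[-4,0,-0.7,0,1],[-4,0,-0.7,0,1],[-4,0,-0.7,0,1],[0,0,0,0,1]]]'>/dev/null;python3 m.py
python3 -m inch '[[[-3,0,-0.7,0,1],[-3,0,-0.7,0,1],[0,0,0,0,1]]]'>/dev/null;python3 m.py
python3 look.py
```

```text
F along plate x,y,z 0.1 3.5 -4.4 dy 6.84 z 152.03
F along plate x,y,z -0.1 3.8 -2.4 dy -6.61 z 154.43
F along plate x,y,z -0.2 2.2 -3.1 dy -12.85 z 155.97
block top z 63.15 ends 63.06 1070 63.41 238 slide n 602 ztop 174.4
68 43 [-84.8 -41.4]
76 34 [-85.1 -43.1]
84 41 [-84.4 -43.2]
92 37 [-99.5 -43. ]
100 103 [-98.  -27.2]
108 48 [-87.7 -44.5]
116 49 [-88.3 -42.2]
124 41 [-88.6 -46. ]
132 36 [-90.  -48.4]
148 14 [-91.  -82.4]
156 37 [-91.1 -85.1]
164 50 [-88.6 -81.1]
172 62 [-84.2 -60.5]
```

```bash
cat > tilt.py <<'E'
from h import *
g=grab('scene');X=g['X'];px,py=toplate(X);z=X[...,2]*1000
hsv=cv2.cvtColor(g['p'],cv2.COLOR_RGB2HSV)
br=g['ok']&(abs(px)<14)&(abs(py+55)<45)&(hsv[...,0]>10)&(hsv[...,0]<32)&(hsv[...,1]>90)
import sys; dz=float(sys.argv[1])
for nm,k in(('a',-1),('b',1)):
  hs=np.r_[np.arange(66,62+dz+0,3),np.arange(78+dz,96+dz,3)] # skip lug band
  e=[]
  for h in hs:
    q=py[br&(abs(z-h)<2.5)]
    q=q[(q+55-M0)*k>0] if (M0:=float(sys.argv[2])) is not None else q
    if len(q)>4: e.append((h,np.percentile(q,10 if k<0 else 90)))
  e=np.array(e); 
  if len(e)>3:
    f=np.polyfit(e[:,0],e[:,1],1); r=e[:,1]-np.polyval(f,e[:,0]); k2=abs(r)<2; f=np.polyfit(e[k2,0],e[k2,1],1); print(nm,'tilt',f[0].round(3),'y@100',np.polyval(f,100).round(1),k2.sum(),len(e))
E
python3 tilt.py 27 -11
python3 -m inch '[[[4,0,0,0,1],[4,0,0,0,1],[0,0,0,0,1]]]'>/dev/null;python3 m.py;python3 tilt.py 27 -5
python3 -m inch '[[[4,0,0,0,1],[0,0,0,0,1]]]'>/dev/null;python3 m.py;python3 tilt.py 27 -2
```

```text
a tilt -0.079 y@100 -86.8 14 14
b tilt 0.014 y@100 -43.0 11 14
F along plate x,y,z 0.2 -0.2 -2.8 dy -4.05 z 155.92
a tilt -0.052 y@100 -79.6 13 13
b tilt -0.097 y@100 -36.5 9 14
F along plate x,y,z 0.6 -1.1 -3.2 dy -0.45 z 155.79
a tilt -0.031 y@100 -77.2 14 14
b tilt -0.031 y@100 -34.7 14 14
```

```bash

python3 -m inch '[[[2,0,0,0,1],[2,0,0,0,1],[0,0,0,0,1]]]'>/dev/null;python3 m.py;python3 tilt.py 27 0
python3 -m inch '[[[2,0,0,0,1],[2,0,0,0,1],[0,0,0,0,1]]]'>/dev/null;python3 m.py;python3 tilt.py 27 2
```

```text
F along plate x,y,z 0.6 -3.6 -3.6 dy 3.14 z 155.76
a tilt -0.014 y@100 -75.8 14 14
b tilt -0.003 y@100 -34.2 14 14
F along plate x,y,z 0.3 -4.5 -4.9 dy 8.07 z 155.77
a tilt 0.034 y@100 -74.1 14 14
b tilt 0.065 y@100 -31.8 14 14
```

```bash

python3 -m inch '[[[-2,0,0,0,1],[-2,0,0,0,1],[0,0,0,0,1]]]'>/dev/null;python3 m.py;python3 tilt.py 27 2
python3 -m inch '[[[0,0,-2,0,1],[0,0,-2,0,1],[0,0,0,0,1]]]'>/dev/null;python3 m.py;python3 tilt.py 31 2
```

```text
F along plate x,y,z -0.2 0.6 -2.4 dy 4.97 z 155.78
a tilt 0.009 y@100 -75.2 14 14
b tilt -0.006 y@100 -33.3 14 14
F along plate x,y,z -0.1 -0.4 -2.4 dy 4.05 z 160.03
a tilt 0.012 y@100 -76.1 15 15
b tilt 0.011 y@100 -34.3 15 15
```

```bash

python3 -m inch '[[[0,0,-2,0,1],[0,0,-2,0,1],[0,0,-3,0,1],[0,0,-4,0,1],[0,0,-3,0,1],[0,0,-1,0,1],[0,0,0,0,1],[0,0,0,0,1],[0,0,0,0,1],[0,0,0,0,1]]]';python3 m.py;python3 tilt.py 46 0; python3 look.py h.png
python3 - <<'E'
from h import *
g=grab('wrist');X=g['X'];px,py=toplate(X);z=X[...,2]*1000
m=g['ok']&(abs(px)<35)&(abs(py-62)<35)&(z>88)&(z<110)
if m.sum()>50: print('bar',cv2.minAreaRect(np.stack([px[m],py[m]],1).astype(np.float32)))
g=grab('scene');X=g['X'];px,py=toplate(X);z=X[...,2]*1000;hsv=cv2.cvtColor(g['p'],cv2.COLOR_RGB2HSV)
br=g['ok']&(abs(px)<20)&(abs(py+55)<45)&(hsv[...,0]>10)&(hsv[...,0]<32)&(hsv[...,1]>90)&(z>62)&(z<140)
q=z[br];print('lowest brass',np.percentile(q,[0,1,3]))
t=br&(z<105); f=np.polyfit(z[br&(py<-60)],px[br&(py<-60)],1);print('x tilt',f)
E
```

```text
time_s: 22.78
eef_pos: [0.5761, -0.0387, 0.1747]
ee_rot: [-180.0, -0.0, 106.3]
wrist_force: [0.5, 0.5, -1.8]
grip_width: 0.0102
grip_force: 61.6
F along plate x,y,z 0.6 0.4 -1.8 dy 3.92 z 174.7
a tilt 0.005 y@100 -76.4 15 15
b tilt 0.004 y@100 -34.3 16 16
block top z 63.14 ends 63.02 1072 63.52 272 slide n 546 ztop 173.5
76 10 [-76.4 -34.5]
84 45 [-76.6 -33.7]
92 49 [-77.2 -33.4]
100 52 [-77.2 -33.7]
108 35 [-75.7 -33.8]
116 102 [-89.3 -17.9]
124 53 [-84.9 -33.5]
132 49 [-75.9 -33.6]
140 46 [-75.8 -33.5]
148 46 [-76.4 -33.4]
156 32 [-76.4 -40.7]
172 25 [-76.3 -67.8]
bar ((0.5207901000976562, 62.61784744262695), (41.850711822509766, 11.357637405395508), 0.21423041820526123)
lowest brass [63.10232693 78.87451613 80.36578732]
x tilt [-0.02373725  4.18531384]
```

View pics/h.png

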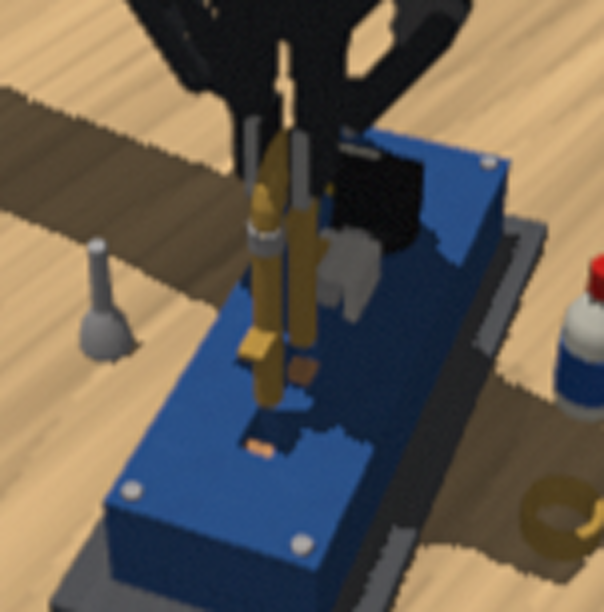

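The picture shows both feet, at (268,400) and (303,345), clear of their sockets by about 15 mm. The slide is upright, the block is down and the dial bar is at 0.2°, so I'm handing in.

```bash
python3 -c "
from station import finish_job
print(finish_job())"
```

```text
the job is handed in; nothing more can be done
None
```

Job handed in at about 23 s of the 64 s: the dial is on green, the slide was rocked both ways out of the block and is held upright and still about 15 mm above its sockets, and the block stayed down on its baseplate.

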